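Sort out the swapped polishing kit

ROBOT

A 6-joint arm with a two-finger parallel gripper is mounted at the origin on the work surface; the furniture and walls round the work are solid. World frame = base frame: x ahead of the robot, y to its left, z up, the work surface at z = 0. Lengths are in m, angles in rad, forces in N, time in s.
With the tool pointing down it reaches from about 0.3 to 0.75 m from the base axis. Payload 8.5 kg.
Tool frame: the origin (TCP) lies midway between the tips of the shut fingers; the grasp point (between the pads) lies 19 mm behind it; z points along the fingers, y is the line along which they close (so a half turn about z gives the same grasp; the last joint's range is limited). The gripper opens to 85 mm and grips with 20 to 120 N. Pads are 22 mm wide; open, the fingers measure 114 mm over their backs; the gripper's body (76 mm by 85 mm) begins 54 mm behind the grasp point. The pads swing forward as they close: fully open they stand 13 mm farther back than shut.
Start: joints at [0.956, 0.381, 1.297, -0, 1.464, -0.215], TCP at [0.214, 0.507, 0.231] pointing down, gripper open.
Joint ranges: [-3.11, 3.11], [-0.89, 2.33], [0.22, 2.48], [-1.42, 4.56], [0.17, 2.85], [-2.88, 2.88]. Speed limits (rad/s): [2.39, 2.39, 3.14, 3.14, 3.14, 3.14].

INTERFACE

Orientations are given as a unit quaternion [w, x, y, z].
In Python, from bench import r gives the robot as it stands. Calls block until the motion is done:
- r.movep(position, orientation): joint-space move of the TCP to a pose.
- r.move_l(position, feed=0.15, rot=None): straight line of the TCP; rot=None keeps the orientation; feed is the mean speed in m/s.
- r.goto_joints(angles): joint-space move.
- r.grip(opening, newtons=None): opening from 0.0 (shut) to 1.0 (fully open); newtons is the grip in N (None keeps the last); returns when the fingers have stopped.
- r.hold(seconds).
- r.solve_ik(position, orientation): joint angles nearest the present ones, or None.
- r.read_state(): the state.
- r.grab_frame(name): name is "scene" or "side" or "wrist"; returns the picture (400x640x3 uint8, red, green, blue); there is no depth.
- r.camera_params(name): a dict with "K" (3x3 intrinsics, pixels), "R" (3x3) and "t" (3): a world point X has camera coordinates R X + t. Camera axes: x right, y down, z forward; pixel columns grow to the right and rows downward; lengths in m; the calibration is good to about 2 mm. A picture is of the moment at which its call begins: read the wrist's pose just before it. camera_params takes no time and is no camera call; for the wrist camera it gives the pose at the moment of the call.
A pose or a line that the arm cannot do raises r.PlanningError and nothing moves.
- r.finish_job(): hands the job in; it is judged then, once.
The state is a dict: "time_s": time; "joint_positions": joint angles; "qvel": joint speeds; "tau": joint torques, N m; "position": TCP position; "orientation": TCP orientation; "force": force on the tool from outside, world axes, zero at the start; "ft_torque": the same for the moment, N m; "finger_gap": opening from 0.0 (shut) to 1.0 (fully open); "gripper_force": force on a finger pad.
Only numpy, scipy, OpenCV 4.12 (cv2) and the standard library are available. Lean on these libraries where they do the work, as an engineer would, in place of code of your own. Each camera call takes 0.05 s, during which the arm holds its last target. There are 200 camera calls.

TASK

The steel pipe, the white polishing bar and the round tin each lie on top of the wrong grey block. Move them round, with the free black rubber mat at hand as a stopover, until each lies fully down in the pocket that is cut for its own shape: the tin in the round pocket, the pipe in the long narrow pocket, the bar in the wide oblong pocket. Leave the hex key, the pen and the spanner where they lie.

Things in the scene. Friction and masses are not known exactly. Their poses are not given: they have to be found in the camera images.
- tin: round flat paste tin with lid, 66 mm across, 27 mm high (grip its sides in the lower 20 mm, the rim of the lid above does not bear); origin at the centre of its underside, z up. 0.1 to 0.22 kg. Starts flat on top of pipe_block
- pipe: grey steel pipe offcut, 22 mm across, 150 mm long, lying flat (does not roll); origin under its middle at its underside, its length along its y axis. 0.1 to 0.22 kg. Starts lying on top of bar_block
- bar: white polishing compound bar, 46 mm wide (x), 100 mm long (y), 41 mm high, rough upper edges; origin at the centre of its underside. 0.28 to 0.56 kg. Starts lying on top of tin_block
- pipe_block: fixed grey plastic block for the pipe, 194 mm (x) by 70 mm (y), 14 mm high, with a dark-lined long narrow pocket 166 mm (x) by 38 mm (y), 8 mm deep, in the middle of its top; origin at the centre of its underside, on the bench. The pocket's floor is 6 mm above the origin
- bar_block: fixed grey plastic block for the bar, 148 mm (x) by 94 mm (y), 14 mm high, with a dark-lined oblong pocket 116 mm (x) by 62 mm (y), 8 mm deep, in the middle of its top; origin at the centre of its underside, pocket floor 6 mm above it
- tin_block: fixed square grey plastic block for the tin, 116 mm by 116 mm, 14 mm high, with a dark-lined round pocket 82 mm across, 8 mm deep, in the middle of its top; origin at the centre of its underside, pocket floor 6 mm above it
- mat: free black rubber mat, fixed to the bench, 160 mm (x) by 110 mm (y), 3 mm thick, empty at the start; origin at the centre of its underside. A place to put one thing down on the way
- hex_key: bystander: black L-shaped hex key lying flat, 98 mm long along its y axis, 31 mm wide, 5 mm high, nearer the robot than the blocks; origin under the middle of its outline
- pen: bystander: red and white marker pen, 135 mm long along its y axis, 16 mm high, lying beyond the blocks; origin under its middle
- spanner: bystander: small flat spanner, 168 mm long along its y axis, 6 mm high, lying nearer the robot than the blocks; origin under its middle
Things that resemble listed ones, but are neither listed nor needed, are in the scene too. Of the things that look like the tin, the largest one is meant.

How it is judged:
By the outcome, as a careful person would: the job done as asked, in the order asked, and still so for the second after the job is handed in, with the robot touching nothing.
It also fails if it takes over 106 s, if anything falls off the work surface, if the arm or the gripper's body presses on something with over 40 N, if the wrist force passes 120 N, or if a joint passes its speed limit or range.

## Working session

There is one attempt and no reset: what is moved stays moved. The work goes in short steps, each a Python script; the robot and the scene stay as the last script left them, time stands still between calls to the robot, and variables do not carry over. Pictures are saved under pics/ and viewed, at most 14 in all, crops included, and the job is handed in when it is done.

```bash
ls; mkdir -p pics; python3 - <<'E'
from bench import r
import cv2,numpy as np
for n in("scene","side"):
    cv2.imwrite(f"pics/{n}0.png",r.grab_frame(n)[...,::-1]); p=r.camera_params(n); print(n,p["K"].tolist(),(-p["R"].T@p["t"]).round(3),p["R"].round(2).tolist())
s=r.read_state();print(s["time_s"],s["orientation"],s["force"])
E
```

```text
pics
scene [[389.04726382544226, 0.0, 322.6164325687145], [0.0, 389.04726382544226, 204.12557372382022], [0.0, 0.0, 1.0]] [0.189 0.383 0.703] [[-0.73, -0.69, -0.01], [-0.52, 0.56, -0.64], [0.45, -0.47, -0.76]]
side [[396.0638902315513, 0.0, 317.3306102635259], [0.0, 396.0638902315513, 198.99301302855955], [0.0, 0.0, 1.0]] [ 0.46  -0.768  0.374] [[0.99, -0.14, -0.01], [-0.06, -0.37, -0.93], [0.13, 0.92, -0.38]]
0.1 [-2.70805283e-04  1.98569515e-01  9.80086596e-01 -5.82292278e-04] [ 0.03574728 -0.12719856 -0.44438295]
```

View pics/scene0.png

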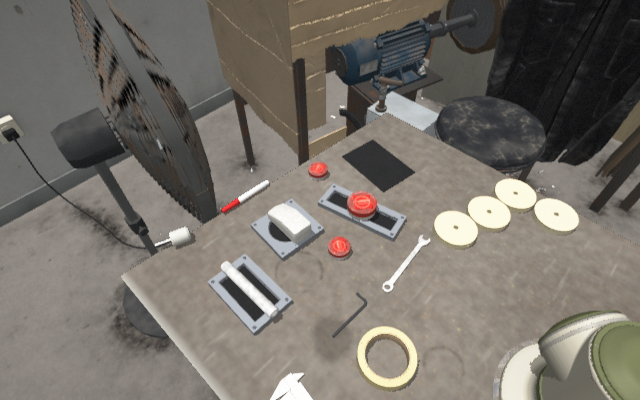

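View pics/side0.png

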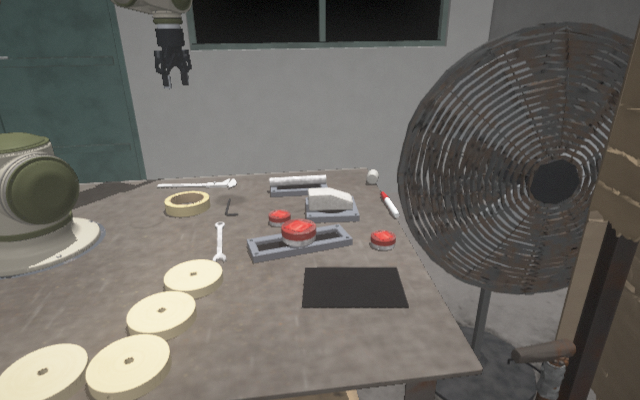

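The scene view shows three red tins at (362,204), (340,246) and (318,170). The one at (362,204) is the largest and sits on the pipe block, so it fits the description. The bar is at (290,222) on the tin block, the pipe at (250,290) on the bar block, and the empty mat at (378,165). Next I'll get rough positions and an enlarged crop to confirm.

```bash
cat > h.py <<'E'
from bench import r
import cv2,numpy as np
def ray(p,uv):
    d=p["R"].T@np.linalg.inv(p["K"])@np.array([*uv,1.]); return -p["R"].T@p["t"],d
def onz(p,uv,z):
    c,d=ray(p,uv); return (c+d*(z-c[2])/d[2])
def tri(p1,a,p2,b):
    c1,d1=ray(p1,a);c2,d2=ray(p2,b)
    d1/=np.linalg.norm(d1);d2/=np.linalg.norm(d2)
    s=np.linalg.lstsq(np.c_[d1,-d2],c2-c1,rcond=None)[0]
    x,y=c1+s[0]*d1,c2+s[1]*d2
    return (x+y)/2,np.linalg.norm(x-y)
def proj(p,X):
    q=p["K"]@(p["R"]@X+p["t"]); return q[:2]/q[2]
def down(yaw): # tool z down; tool y axis (closing) at world angle yaw
    from scipy.spatial.transform import Rotation as T
    y=np.array([np.cos(yaw),np.sin(yaw),0]);z=np.array([0,0,-1.]);x=np.cross(y,z)
    q=T.from_matrix(np.c_[x,y,z]).as_quat(); return [q[3],q[0],q[1],q[2]]
def snap(n,f):
    p=r.camera_params(n); im=r.grab_frame(n)[...,::-1].copy()
    cv2.imwrite(f"pics/{f}.png",im); return p,im
E
python3 - <<'E'
from h import *
p=r.camera_params("scene");q=r.camera_params("side")
for n,a,b in(("tin",(362,201),(299,228)),("tin2",(340,246),(279,217)),("tin3",(318,170),(383,239)),("bar",(290,220),(330,198)),("pipe",(249,290),(298,184)),("mat",(378,165),(354,287))):
    x,e=tri(p,a,q,b);print(n,x.round(3),round(e,4),onz(p,a,.02).round(3))
a=cv2.imread("pics/scene0.png")[140:340,200:440]
cv2.imwrite("pics/crop0.png",cv2.resize(a,None,fx=3,fy=3,interpolation=cv2.INTER_CUBIC))
w=r.camera_params("wrist");print((-w["R"].T@w["t"]).round(3),w["R"].round(3).tolist(),w["K"].tolist(),r.read_state()["position"])
for yaw in np.arange(-3,3.1,.4):
    o=[]
    for x in((.42,.3,.4),(.45,.2,.4),(.4,.25,.4)):
        try:j=r.solve_ik(x,down(yaw));o.append(None if j is None else np.round(j,2).tolist())
        except Exception as ex:o.append(str(ex)[:30])
    print(round(yaw,1),o)
E
```

```text
tin [ 0.518 -0.089  0.038] 0.0009 [ 0.527 -0.102  0.02 ]
tin2 [0.484 0.022 0.013] 0.0003 [0.481 0.026 0.02 ]
tin3 [ 0.678 -0.111  0.011] 0.0004 [ 0.672 -0.105  0.02 ]
bar [0.602 0.057 0.034] 0.0036 [0.609 0.05  0.02 ]
pipe [0.545 0.222 0.014] 0.0004 [0.542 0.223 0.02 ]
mat [ 0.589 -0.241 -0.002] 0.0044 [ 0.574 -0.22   0.02 ]
[0.135 0.541 0.373] [[0.389, 0.921, -0.001], [0.871, -0.368, 0.326], [0.3, -0.127, -0.945]] [[316.52833000963454, 0.0, 314.3998896601356], [0.0, 316.52833000963454, 202.05880681293215], [0.0, 0.0, 1.0]] [0.21391836 0.50641285 0.23078769]
-3.0 [None, None, None]
-2.6 [None, [0.18, 0.21, 1.07, -0.0, 1.86, 2.78], None]
-2.2 [[0.39, 0.26, 1.01, -0.0, 1.88, 2.59], [0.18, 0.21, 1.07, -0.0, 1.86, 2.38], [0.31, 0.17, 1.12, -0.0, 1.85, 2.51]]
-1.8 [[0.39, 0.26, 1.01, -0.0, 1.88, 2.19], [0.18, 0.21, 1.07, -0.0, 1.86, 1.98], [0.31, 0.17, 1.12, -0.0, 1.85, 2.11]]
-1.4 [[0.39, 0.26, 1.01, -0.0, 1.88, 1.79], [0.18, 0.21, 1.07, -0.0, 1.86, 1.58], [0.31, 0.17, 1.12, -0.0, 1.85, 1.71]]
-1.0 [[0.39, 0.26, 1.01, -0.0, 1.88, 1.39], [0.18, 0.21, 1.07, -0.0, 1.86, 1.18], [0.31, 0.17, 
[... 538 characters left out ...]
.88, -0.61], [0.18, 0.21, 1.07, -0.0, 1.86, -0.82], [0.31, 0.17, 1.12, -0.0, 1.85, -0.69]]
1.4 [[0.39, 0.26, 1.01, -0.0, 1.88, -1.01], [0.18, 0.21, 1.07, -0.0, 1.86, -1.22], [0.31, 0.17, 1.12, -0.0, 1.85, -1.09]]
1.8 [[0.39, 0.26, 1.01, -0.0, 1.88, -1.41], [0.18, 0.21, 1.07, -0.0, 1.86, -1.62], [0.31, 0.17, 1.12, -0.0, 1.85, -1.49]]
2.2 [[0.39, 0.26, 1.01, -0.0, 1.88, -1.81], [0.18, 0.21, 1.07, -0.0, 1.86, -2.02], [0.31, 0.17, 1.12, -0.0, 1.85, -1.89]]
2.6 [[0.39, 0.26, 1.01, -0.0, 1.88, -2.21], [0.18, 0.21, 1.07, -0.0, 1.86, -2.42], [0.31, 0.17, 1.12, -0.0, 1.85, -2.29]]
3.0 [[0.39, 0.26, 1.01, -0.0, 1.88, -2.61], [0.18, 0.21, 1.07, -0.0, 1.86, -2.82], [0.31, 0.17, 1.12, -0.0, 1.85, -2.69]]
```

View pics/crop0.png

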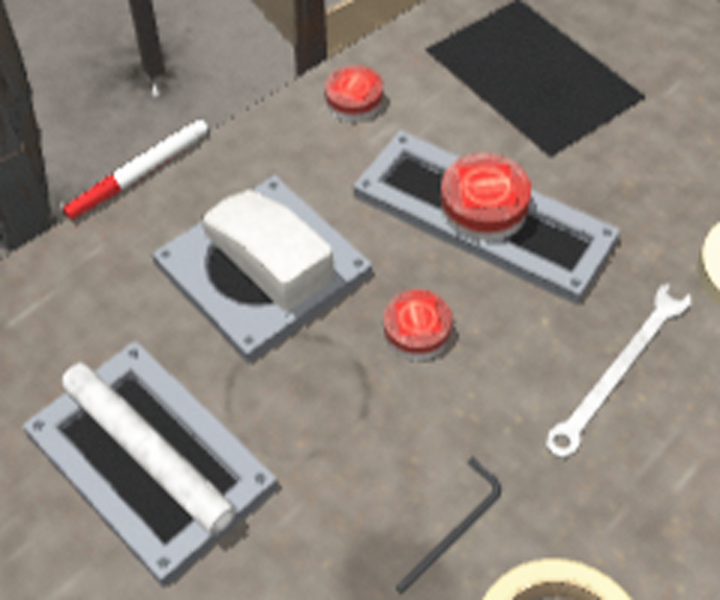

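The crop confirms it: the largest red tin is on the pipe block at scene (362,203), and the other two are small and lie on the bench. Next I'll take two wrist views for triangulation.

```bash
python3 - <<'E'
from h import *
import pickle
D={}
for i,y in enumerate((.12,-.1)):
    r.movep([.45,y,.3],down(1.57)); r.hold(.2)
    D[i]=snap("wrist",f"w{i}")
pickle.dump(D,open("D.pkl","wb"));print(r.read_state()["time_s"])
E
```

```text
3.1583
```

View pics/w0.png

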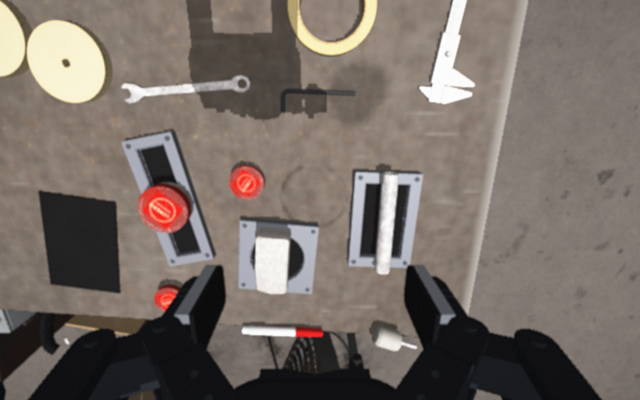

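View pics/w1.png

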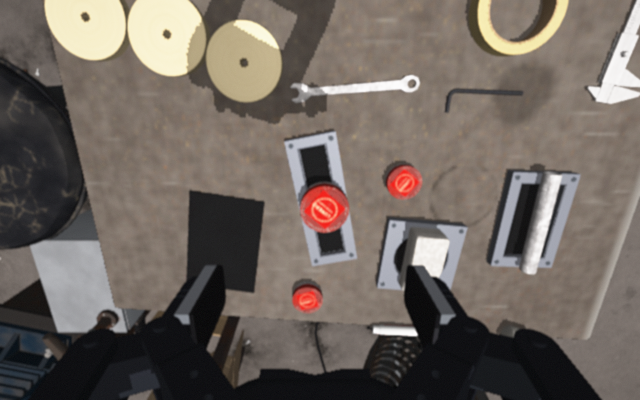

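The wrist views show everything clearly. In w0 the tin is at (163,208), pipe block (168,198), bar (273,262) on tin block (280,256), pipe (386,222) on bar block (385,218), and mat (80,243). In w1 the tin is at (324,208), and the bar is partly hidden by a finger.

```bash
cat > m.py <<'E'
from h import *
import pickle
def big(mask,near):
    mask=cv2.morphologyEx(mask.astype(np.uint8)*255,cv2.MORPH_OPEN,np.ones((2,2),np.uint8))
    cs=cv2.findContours(mask,cv2.RETR_EXTERNAL,cv2.CHAIN_APPROX_NONE)[0]
    cs=[c for c in cs if cv2.contourArea(c)>60]
    return min(cs,key=lambda c:abs(cv2.pointPolygonTest(c,near,True)) if cv2.pointPolygonTest(c,near,True)<0 else 0)
def plane(p,c,z): return np.array([onz(p,u,z)[:2] for u in c.reshape(-1,2)+0.0],np.float32)
def rect(p,c,z):
    (x,y),(w,h),a=cv2.minAreaRect(plane(p,c,z)*1000)
    if w<h: w,h,a=h,w,a+90
    return np.array([x,y,w,h,(a+90)%180-90]).round(1)   # mm, long side, short side, long axis deg
def masks(im):
    b,g,R=[im[...,i].astype(int) for i in range(3)]
    v=im.max(2).astype(int);s=v-im.min(2)
    return dict(block=(b-R>10)&(b>95),red=(R>120)&(R-g>70),white=(v>150)&(s<22)&(b-R<6),dark=(v<60))
E
python3 - <<'E'
from m import *
D=pickle.load(open("D.pkl","rb"))
N=[dict(tin=(163,208),bar=(273,262),pipe=(386,222),pb=(137,190),tb=(247,275),bb=(358,222),mat=(80,243)),
   dict(tin=(324,208),bar=(425,252),pipe=(543,222),pb=(295,170),tb=(388,270),bb=(504,215),mat=(225,240))]
K=dict(tin=("red",.041),bar=("white",.055),pipe=("white",.025),pb=("block",.014),tb=("block",.014),bb=("block",.014),mat=("dark",.003))
vis=[];C=[{},{}]
for i in D:
    p,im=D[i];M=masks(im);o=im.copy();print((-p["R"].T@p["t"]).round(3))
    for n,(k,z) in K.items():
        try:c=big(M[k],N[i][n])
        except Exception as e:print(n,e);continue
        C[i][n]=c;print(i,n,rect(p,c,z),cv2.minEnclosingCircle(c) if n=="tin" else "");cv2.drawContours(o,[c],-1,(0,255,0) if k!="red" else (255,255,0),1)
    vis.append(cv2.resize(o[120:310,30:430] if i==0 else o[120:310,180:600],(800,300),interpolation=cv2.INTER_NEAREST))
cv2.imwrite("pics/vis.png",np.vstack(vis))
# heights: triangulate corners of hulls
for n in C[0]:
    if n not in C[1]:continue
    q=[cv2.boxPoints(cv2.minAreaRect(C[i][n])) for i in(0,1)]
    q=[b[np.argsort(np.arctan2(*(b-b.mean(0)).T))] for b in q]
    if n=="tin": q=[np.array([cv2.minEnclosingCircle(C[i][n])[0]]) for i in(0,1)]
    print(n,[(tri(D[0][0],a,D[1][0],b)[0]*1000).round(1).tolist() for a,b in zip(*q)])
E
```

```text
[0.364 0.122 0.442]
0 tin [514.  -82.2  65.4  64.9  90. ] ((163.6896514892578, 209.59483337402344), 25.951017379760742)
0 bar [593.9  62.8  91.3  47.   -2.9] 
0 pipe [5.464e+02 2.266e+02 1.571e+02 2.130e+01 1.000e-01] 
0 pb [460.5 -94.6  80.4  68.9  10.9] 
0 tb [599.5  20.8 114.3  23.6  -4.4] 
0 bb [ 5.426e+02  1.951e+02  1.468e+02  3.740e+01 -2.000e-01] 
0 mat [ 586.2 -235.2  158.2  108.7   -9. ] 
[ 0.364 -0.098  0.443]
1 tin [514.3 -82.6  65.2  64.8 -43.8] ((325.2476501464844, 209.42172241210938), 24.1605167388916)
1 bar [579.6  62.3  60.6  45.9  -5.4] 
1 pipe [547.3 229.9 155.9  22.    0. ] 
1 pb [460.5 -95.1  81.6  67.5  11.2] 
1 tb [5.997e+02 2.100e+01 1.164e+02 3.400e+01 5.000e-01] 
1 bb [542.7 194.6 146.9  38.   -0. ] 
1 mat [ 703.4 -122.1 1124.3  405.1  -90. ] 
tin [[514.0, -82.5, 39.4]]
bar [[545.6, 43.3, 53.8], [611.8, 38.1, 67.4], [620.3, 84.3, 64.1], [552.0, 88.3, 52.5]]
pipe [[487.5, 151.5, 155.4], [599.4, 204.7, 68.6], [473.5, 160.7, 183.4], [476.3, 247.1, -11.2]]
pb [[427.3, -136.0, 11.8], [512.7, -123.5, 11.2], [493.9, -53.7, 13.0], [411.0, -70.0, 13.7]]
tb [[548.9, 10.4, -4.2], [655.9, 4.4, 13.9], [644.9, 32.3, 33.1], [542.7, 37.2, 15.0]]
bb [[465.2, 179.5, 14.4], [614.0, 175.4, 14.3], [622.0, 214.2, 11.9], [470.8, 214.3, 12.9]]
mat [[-156.5, 1640.7, 2119.1], [327.9, 50.5, 470.5], [468.6, 26.3, 330.2], [405.8, 32.0, 305.6]]
```

View pics/vis.png

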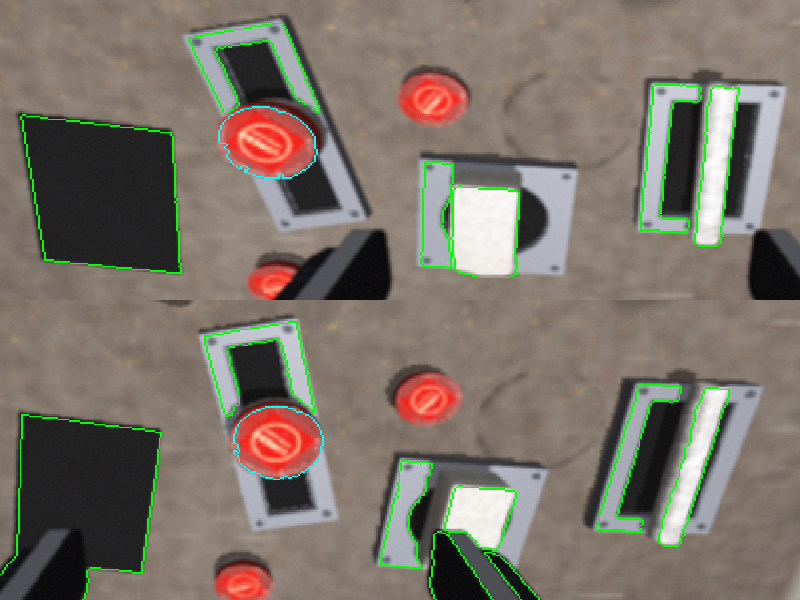

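The tin triangulates to (514, -82.5) mm with its top at 39.4 mm, against 41 expected, so that agrees. The pipe and bar also agree across both views, and the block corners come out at about 13 mm. I'll unite the block masks and move the tin to the mat.

```bash
cat >> h.py <<'E'
def pick(x,y,z,yaw,N=60,hov=.13,op=1.0):
    r.grip(op); r.movep([x,y,hov],down(yaw)); r.move_l([x,y,z+.03],feed=.25); r.move_l([x,y,z],feed=.08)
    r.grip(0.0,N); r.hold(.15); s=r.read_state(); print("grip",round(s["finger_gap"],3),s["gripper_force"])
    r.move_l([x,y,hov],feed=.2); s=r.read_state(); print("lift",round(s["finger_gap"],3),s["gripper_force"],np.round(s["force"],1),s["time_s"])
def place(x,y,z,yaw,hov=.13,op=1.0):
    r.movep([x,y,hov],down(yaw)); r.move_l([x,y,z+.03],feed=.25); r.move_l([x,y,z],feed=.05)
    print("down",np.round(r.read_state()["force"],1)); r.grip(op); r.move_l([x,y,hov],feed=.25); print("t",r.read_state()["time_s"])
E
python3 - <<'E'
from m import *
D=pickle.load(open("D.pkl","rb"))
for i in D:
    p,im=D[i];m=masks(im)["block"]
    for n,c in dict(pb=(.52,-.082),tb=(.60,.057),bb=(.544,.223)).items():
        ys,xs=np.nonzero(cv2.morphologyEx(m.astype(np.uint8),cv2.MORPH_OPEN,np.ones((2,2),np.uint8)))
        uv=np.c_[xs,ys];w=plane(p,uv,.014);k=np.linalg.norm(w-c,axis=1)<.115 if n!="tb" else np.abs(w-c).max(1)<.075
        print(i,n,rect(p,uv[k],.014))
p,im=D[0]; print("bar near bottom",onz(p,(272,224.5),.014),im[218:242:1,272].tolist())
pick(.514,-.0825,.0115,np.deg2rad(101))
place(.586,-.235,.0015,np.deg2rad(81))
E
```

```text
0 pb [508.3 -49.  192.1 139.3  11.3]
0 tb [603.4  66.2 115.2 113.5  -5.3]
0 bb [542.3 189.5 161.9 147.1  88.2]
1 pb [508.  -48.7 192.8 140.   11.2]
1 tb [603.3  65.5 115.2 114.7  84.9]
1 bb [542.4 189.9 162.2 146.7  88.1]
bar near bottom [0.54668037 0.05989491 0.014     ] [[63, 67, 74], [61, 65, 68], [61, 60, 60], [62, 59, 57], [70, 64, 63], [92, 85, 84], [104, 98, 97], [110, 104, 101], [106, 101, 100], [103, 100, 99], [94, 94, 95], [91, 94, 95], [87, 91, 93], [88, 92, 94], [90, 92, 96], [92, 95, 99], [96, 100, 104], [98, 101, 105], [101, 105, 108], [122, 126, 130], [169, 175, 181], [219, 226, 233], [239, 242, 245], [243, 246, 248]]
grip 0.733 64.43337897886522
lift 0.725 65.72284382767975 [ 0.3 -0.5 -2.2] 6.4083
down [-4.8  2.   7.3]
t 9.4417
```

```bash
python3 - <<'E'
from m import *
r.movep([.45,0.02,.3],down(1.57)); r.hold(.2)
D=pickle.load(open("D.pkl","rb")); D[2]=snap("wrist","w2"); pickle.dump(D,open("D.pkl","wb"))
for i in D:
    p,im=D[i];m=masks(im)["block"]
    ys,xs=np.nonzero(cv2.morphologyEx(m.astype(np.uint8),cv2.MORPH_OPEN,np.ones((2,2),np.uint8)));uv=np.c_[xs,ys];w=plane(p,uv,.014)
    for n,(c,a,l,s) in dict(pb=((.511,-.085),11,.105,.047),bb=((.5425,.223),-1,.085,.06),tb=((.603,.066),-5,.075,.07)).items():
        a=np.deg2rad(a);R=np.array([[np.cos(a),np.sin(a)],[-np.sin(a),np.cos(a)]]);q=(w-c)@R.T
        k=(abs(q[:,0])<l)&(abs(q[:,1])<s);print(i,n,rect(p,uv[k],.014))
E
```

```text
0 pb [515.2 -83.4 192.1  69.3  11.3]
0 bb [543.4 224.  147.1  93.   -1.8]
0 tb [603.4  66.2 115.2 113.5  -5.3]
1 pb [515.1 -84.2 192.8  67.5  11.2]
1 bb [543.6 224.3 146.8  93.1  -1.9]
1 tb [603.3  65.5 115.2 114.7  84.9]
2 pb [514.8 -83.2 192.7  69.2  11.2]
2 bb [543.5 224.1 146.9  93.2  -1.7]
2 tb [603.4  65.9 115.2 114.4  -5.5]
```

View pics/w2.png

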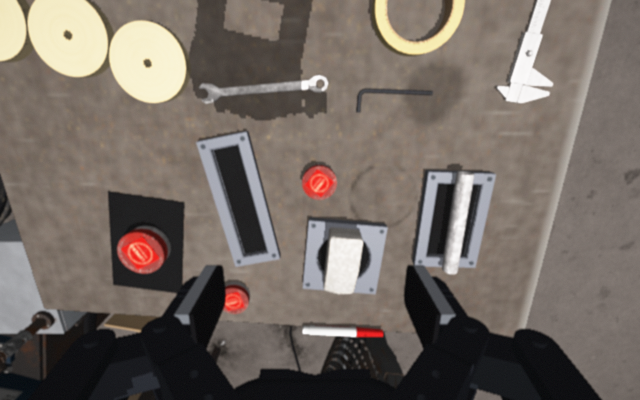

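All three views agree with the block sizes to within 2 mm, and the tin sits flat on the mat at (140,250). I'll refine the pipe and bar positions, then move the pipe.

```bash
python3 - <<'E'
from m import *
D=pickle.load(open("D.pkl","rb"));A={}
for i,(a,b) in enumerate((((386,222),(273,262)),((543,222),(425,252)),((458,222),(345,262)))):
    p,im=D[i];m=masks(im)["white"]
    c=big(m,a);A[i]=cv2.minAreaRect(c)[0];print(i,rect(p,c,.030),rect(p,big(m,b),.055))
t,e=tri(D[0][0],A[0],D[1][0],A[1]);print("pipe tri",t.round(4),e)
t,e=tri(D[2][0],A[2],D[1][0],A[1]);print("pipe tri",t.round(4),e)
E
```

```text
0 [5.442e+02 2.254e+02 1.552e+02 2.110e+01 1.000e-01] [593.9  62.8  91.3  47.   -2.9]
1 [545.1 225.9 154.   21.7   0. ] [579.6  62.3  60.6  45.9  -5.4]
2 [543.9 225.4 156.3  20.6  -0. ] [594.3  61.2  90.4  46.2  -6.2]
pipe tri [0.5401 0.225  0.0306] 0.000322706748117718
pipe tri [0.5397 0.2244 0.0313] 0.0004031766540236486
```

```bash
python3 - <<'E'
from m import *
pick(.5415,.2252,.021,np.deg2rad(90))
place(.515,-.0836,.0155,np.deg2rad(101.2))
r.movep([.45,0.06,.3],down(1.57)); r.hold(.2)
D=pickle.load(open("D.pkl","rb")); D[3]=snap("wrist","w3"); pickle.dump(D,open("D.pkl","wb"))
p,im=D[3];c=big(masks(im)["white"],tuple(proj(p,np.array([.515,-.0836,.02]))));print(rect(p,c,.025))
E
```

```text
grip 0.24 59.45710837841034
lift 0.238 58.70713233947754 [ 0.9 -0.4 -0.7] 14.7083
down [-0.6 -0.2 -2.2]
t 18.3917
[516.6 -78.2 153.   20.9  11. ]
```

View pics/w3.png

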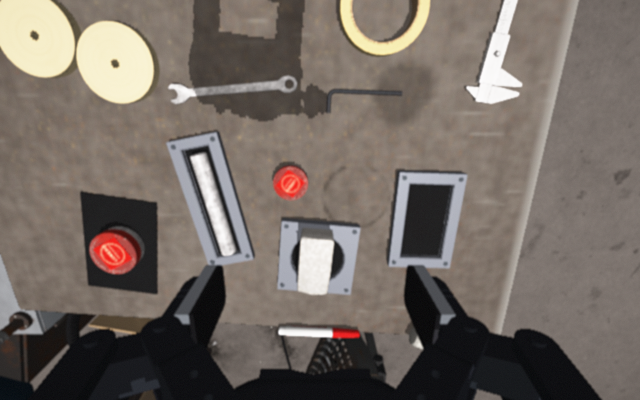

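The pipe lies in its pocket at about (214,203), and I'll check its height with a second view. Next is the bar.

```bash
python3 - <<'E'
from m import *
pick(.5942,.0622,.020,np.deg2rad(85.5),N=80)
place(.5435,.2241,.013,np.deg2rad(88.2))
r.movep([.45,-0.1,.3],down(1.57)); r.hold(.2)
D=pickle.load(open("D.pkl","rb")); D[4]=snap("wrist","w4"); pickle.dump(D,open("D.pkl","wb"));snap("side","side4")
cs=[]
for i in(3,4):
    p,im=D[i];c=big(masks(im)["white"],tuple(proj(p,np.array([.515,-.08,.025]))));print(rect(p,c,.025));cs.append(cv2.minAreaRect(c)[0])
print("pipe",tri(D[3][0],cs[0],D[4][0],cs[1]))
# tin on mat: views 2,3,4
ts=[]
for i in(2,3,4):
    p,im=D[i];c=big(masks(im)["red"],tuple(proj(p,np.array([.586,-.235,.03]))));print("tin",rect(p,c,.030));ts.append(cv2.minEnclosingCircle(c)[0])
print(tri(D[3][0],ts[1],D[4][0],ts[2]))
p,im=D[4];print("bar",rect(p,big(masks(im)["white"],tuple(proj(p,np.array([.5435,.2241,.047])))),.047))
a=cv2.imread("pics/side4.png")[150:270,220:430];b=im[120:320,260:640]
cv2.imwrite("pics/v4.png",np.vstack([cv2.resize(a,(800,450))[60:340],cv2.resize(b,(608,320)) if 0 else cv2.resize(b,(800,320))]))
E
```

```text
grip 0.53 82.44549522176385
lift 0.526 82.29041889309883 [-0.3 -0.2 -5.3] 22.9667
down [-2.7 -0.2 -1. ]
t 26.0333
[516.6 -78.2 153.   20.9  11. ]
[516.3 -79.9 153.7  20.3  11.1]
pipe (array([ 0.51376301, -0.08020183,  0.02047733]), np.float64(0.00016812176409815898))
tin [ 584.9 -231.1   65.5   65.2   89.9]
tin [ 585.2 -231.7   65.7   64.7  -46.9]
tin [ 583.3 -230.4   65.5   62.2   61.6]
(array([ 0.5847454 , -0.23185683,  0.02818396]), np.float64(0.0007841305162527718))
bar [544.7 222.   95.7  51.9 -10.9]
```

View pics/v4.png

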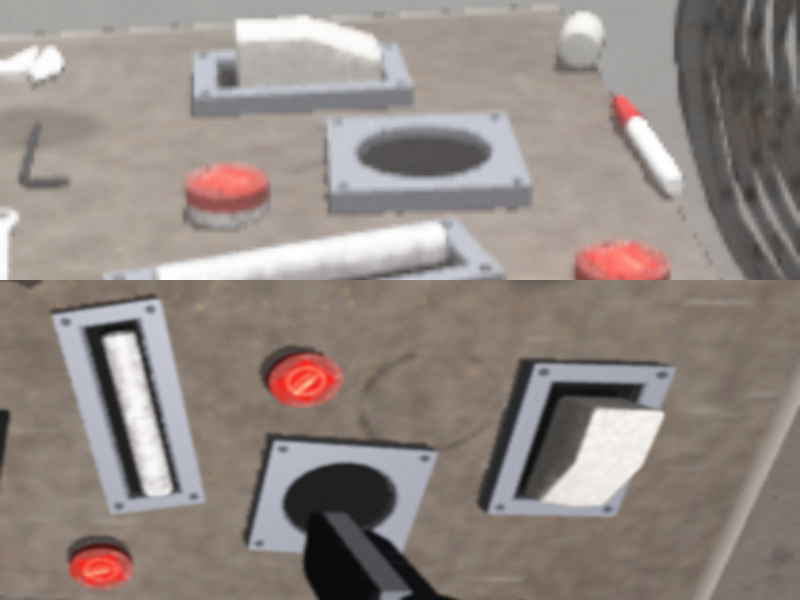

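The pipe is down: its outline triangulates about 10 mm lower than before. The bar sits in its pocket but is shifted toward the far end, so I'll look closer from two places.

```bash
python3 - <<'E'
from m import *
V=[]
for i,y in enumerate((.14,.3)):
    r.movep([.5,y,.22],down(1.57)); r.hold(.2); V.append(snap("wrist",f"b{i}"))
pickle.dump(V,open("V.pkl","wb"))
o=[]
for p,im in V:
    u,v=proj(p,np.array([.5435,.2241,.03])).astype(int);o.append(cv2.resize(im[max(v-80,0):v+80,max(0,u-100):u+100],(400,320)));print(max(u-100,0),max(v-80,0),im.shape)
cv2.imwrite("pics/b.png",np.hstack(o))
E
```

```text
288 133 (400, 640, 3)
146 134 (400, 640, 3)
```

View pics/b.png

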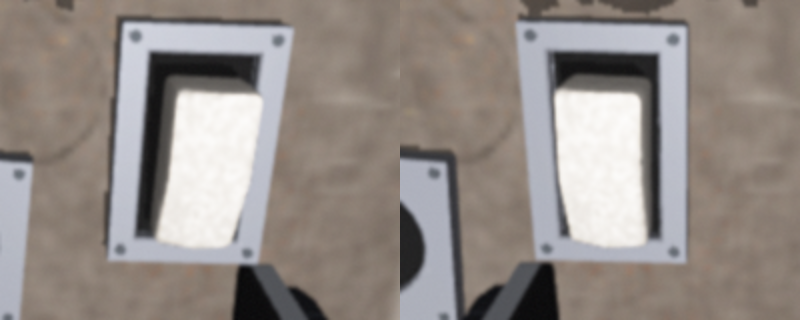

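```bash
python3 - <<'E'
from m import *
V=pickle.load(open("V.pkl","rb"))
for a,b in(((180,92),(156,90)),((262,95),(242,92)),((157,238),(168,238)),((230,245),(245,244)),((167,77),(160,77)),((166,240),(168,240)),((150,55),(155,54)),((261,54),(250,53))):
    x,e=tri(V[0][0],(288+a[0]/2,133+a[1]/2),V[1][0],(146+b[0]/2,134+b[1]/2));print((x*1000).round(1),round(e*1000,1))
E
```

```text
[499.2 206.4  44.1] 0.5
[501.7 250.4  40.5] 1.0
[591.5 201.2  31.4] 0.6
[597.9 245.5  27.9] 0.0
[496.9 203.1  23. ] 0.6
[586.9 204.4  42.4] 0.5
[488.2 196.1   4.2] 0.1
[483.9 253.3  23.6] 0.0
```

The bar spans x from about 494 to 595 and y from about 203 to 248, all inside the pocket (485–602 by 193–255). Its near top is at about 42 mm, about 10 mm lower than before the move, so it is fully down. Its sloping far end is its own shape. Next is the tin.

```bash
python3 - <<'E'
from m import *
r.movep([.5,-.1,.22],down(1.5))
pick(.585,-.233,.0035,np.deg2rad(81))
place(.6034,.065,.0095,np.deg2rad(85))
V=[]
for i,y in enumerate((-.02,.14)):
    r.movep([.53,y,.22],down(1.57)); r.hold(.2); V.append(snap("wrist",f"t{i}"))
o=[];c=[]
for p,im in V:
    k=big(masks(im)["red"],tuple(proj(p,np.array([.6034,.065,.033]))));print(rect(p,k,.033));c.append(cv2.minEnclosingCircle(k)[0])
    u,v=proj(p,np.array([.6,.065,.03])).astype(int);o.append(cv2.resize(im[max(v-80,0):v+80,max(0,u-100):u+100],(400,320)))
print(tri(V[0][0],c[0],V[1][0],c[1]))
cv2.imwrite("pics/t.png",np.hstack(o))
r.movep([.42,0.05,.33],down(1.57));r.hold(.3);snap("wrist","fin");print(r.read_state()["time_s"])
E
```

```text
grip 0.722 65.87843862616864
lift 0.722 65.62704595577088 [-0.   0.1 -3.4] 34.7417
down [ 0.4  0.5 -2.3]
t 38.1417
[603.4  67.2  66.   65.3 -40.7]
[603.7  68.3  65.8  65.2 -10.4]
(array([0.60314894, 0.06774834, 0.03036682]), np.float64(0.0007997423163287795))
41.0583
```

View pics/t.png

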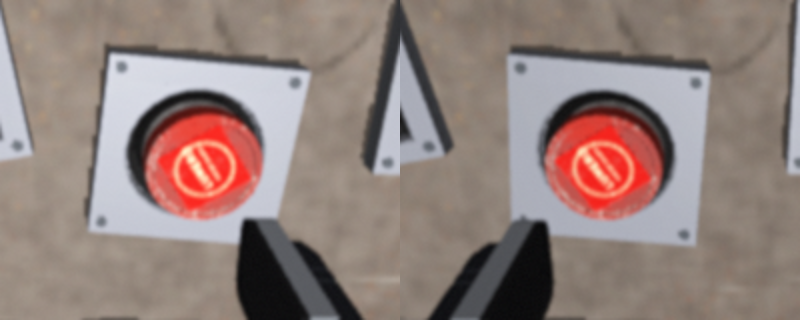

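View pics/fin.png

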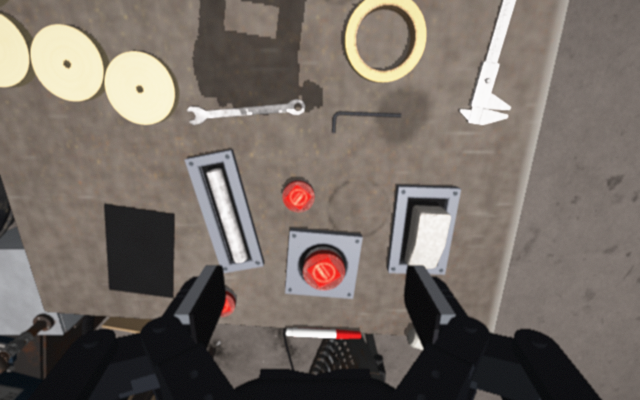

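The tin's top triangulates to about 30–33 mm, where lying on the rim would put it at 41, and it is centred in the round pocket. The pipe at (226,215) and bar at (428,237) are in their pockets, and the bystanders have not moved. I'm handing in the job.

```bash
python3 -c "
from bench import r
print(r.finish_job())"
```

```text
the job is handed in; nothing more can be done
None
```

The tin, pipe and bar each lie down in their own pockets by the camera checks, the hex key, pen and spanner were not touched, and the job was handed in at about 41 s of the 106 s allowed.

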